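# Set the ratchet torch stand and lay the torch in it

### The job

Raise the ratchet column of the torch stand by its black side knob, click by click, to its fourth notch above fully down (the yellow band then stands just clear of the top of the blue housing), and let it settle on the pawl. Then bring the torch over the cradle on top of the stand, tilted to the cradle's slope before it touches, and lay it in gently, lens end down by the end stop, without dropping it or knocking it hard against the stand. Leave the brake pad, the green tin and the grease tub where they are.

Things in the scene. Friction and masses are not known exactly. Their poses are not given: they have to be found in the camera images.
- stand: Fixed torch stand. Origin: centre of the underside of its grey foot plate (150 x 130 x 8 mm) on the bench; z up. A blue housing (41 x 46 mm, top 125 mm above the bench) guides a square 26 mm steel column that slides straight up. The column carries a black lifting knob on the stand's -y side and, on top, a sloping torch cradle whose low end points to the stand's -x.
- column (a joint): Height of the column above fully down, m. Lifting takes about 6 N, and 2 to 3 N more at each tooth. The pawl catches it every 0.015: it rests only at 0, 0.015, 0.030, 0.045, 0.060 (fourth notch, wanted), 0.075, 0.090. The pawl clicks in about 2 mm above each notch; let go, the column sinks to the last notch passed. It starts at rest at 0, 0.015 or 0.030.
- lift_knob (a point): Middle of the grip of the upright black lifting knob, which moves with the column: round stem 18 mm across, 39 mm tall, a 28 mm cap on top of it (cap top 30 mm above this point), a 24 mm collar 21 mm below this point. It stands on an arm 85 mm from the column axis, on the stand's -y side; nothing is above it. Carry the torch in above its cap.
- yellow_band (a point): Lower edge of the yellow band (8 mm tall) painted round the column, on the column axis. In the fourth notch it is level with the top of the housing, 125 mm above the bench.
- cradle_mid (a point): Point on the axis of a torch lying in the cradle, at the torch's middle; moves with the column. The cradle slopes 30 degrees down towards the stand's -x: a 16 mm wide bar 30 mm below the torch axis, with two black V rests (42 mm wide, 10 mm long, ending 6 mm below the axis) 50 mm down-slope and 45 mm up-slope of this point; nothing else is beside the torch.
- cradle_low_end (a point): Where the middle of the lens face belongs: on the torch axis, 64 mm down-slope of cradle_mid. The low end stop (24 mm wide, reaching to 7 mm below the axis) stands 3 mm beyond it.
- cradle_high_end (a point): Where the middle of the torch's tail face belongs: on the torch axis, 64 mm up-slope of cradle_mid.
- torch_mid (a point): Middle of the torch, on its axis, half-way up. Round orange and black hand torch, 128 mm long, 0.14 kg, loose on the bench before the robot (a like one, far off at the right, is not meant); its own y axis runs along it, lens end (thick black head, 35 mm across, 25 mm long) at -y, tail (27 mm across) at +y. It is 32 mm across at this point.
- torch_lens (a point): Middle of the torch's lens face (thick end), 64 mm from torch_mid.
- torch_tail (a point): Middle of the torch's tail face (thin end), 64 mm from torch_mid.
- brake_pad: Loose black brake pad, 47 x 136 x 15 mm, lying near the front edge of the bench. Origin: centre of its underside. To be left alone.
- feeler_tin: Loose green flat tin, 46 x 71 x 23 mm. Origin: centre of its underside. To be left alone.
- grease_tub: Loose white grease tub with a green stripe, 71 mm across, 97 mm tall. Origin: centre of its underside. To be left alone.
- pawl_tab (a point): Tip of the red thumb tab of the pawl, on the stand's +y side. Pressing it down frees the column, which then falls; needed only if the column was raised too far.
Things that resemble listed ones, but are neither listed nor needed, are in the scene too. Leave any red look-alike of the part that bears torch_mid alone.

How it is judged (in metres and radians):
On the way, in this order (a step that is already met when the one before it is completed fails the run):
1. the column rests in its fourth notch, the knob let go, before the torch is in the cradle (value of joint column between 0.0555 and 0.0645 m and velocity of joint column between -0.01 and 0.01 m/s and distance between the grasp point and lift_knob above 0.05 m and distance between torch_mid and cradle_mid above 0.06 m), for 0.2 s.
2. the torch, held by the fingers over the cradle and not yet touching the stand, is tilted to the cradle's slope (20 to 40 degrees, lens end down) (distance between torch_mid and cradle_mid below 0.08 m and angle between torch_mid's own y axis and vertical between 0.87 and 1.22 rad and contact force between the fingers and torch above 1 N and contact force between torch and stand below 0.05 N), for 0.1 s.
At the end, for the whole second after the job is handed in: The column rests in its fourth notch (60 mm, within 4.5 mm); the torch lies still in the cradle, lens end down: lens and tail within 16 mm of their places at the cradle's low and high ends (value of joint column between 0.0555 and 0.0645 m and distance between torch_lens and cradle_low_end below 0.016 m and distance between torch_tail and cradle_high_end below 0.016 m and linear speed of torch below 0.02 m/s); the robot touches nothing.
It fails at once if the brake pad, the tin or the tub is pushed more than 25 mm (distance of any of brake_pad, feeler_tin, grease_tub from where it was at the start of the episode above 0.025 m).
It fails at once if the torch is knocked or slammed against the stand with more than 40 N (contact force between torch and stand above 40 N).
It also fails if it takes over 48 s, if anything falls off the work surface, if the arm or the gripper's body presses on something with over 40 N, if the wrist force passes 120 N, or if a joint passes its speed limit or range.

### The arm

A 6-joint arm with a two-finger parallel gripper is mounted at the origin on a cart in front of the work surface, level with it; the furniture and walls round the work are solid. World frame = base frame: x ahead of the robot, y to its left, z up, the work surface at z = 0. Lengths are in mm, angles in rad, forces in N, time in s.
With the tool pointing down it reaches from about 375 to 925 mm from the base axis. Payload 5.7 kg.
Tool frame: the origin (TCP) lies at the centre of the arm's flange, where the gripper is bolted on; the fingertips stand arm.nose_length ahead of it and the grasp point (between the pads) lies 155 mm ahead of it (arm.nose_length is the distance from the TCP to the fingertips, in mm); z points along the fingers, y is the direction in which the jaws open and shut (so a half turn about z gives the same grasp; the last joint's range is limited). The gripper opens to 85 mm and grips with 20 to 120 N. Pads are 22 mm wide; open, the fingers measure 114 mm over their backs; the gripper's body (76 mm by 85 mm) begins 54 mm behind the grasp point. The pads swing forward as they close: fully open they stand 13 mm farther back than shut.
Start: joints at [-1.427, 0.359, 1.51, -0, 1.272, -0.115], TCP at [153.541, -580.009, 404.667] pointing down, gripper open.
Joint ranges: [-2.97, 2.97], [-1.01, 2.36], [0.21, 2.38], [-0.96, 4.11], [0.2, 2.71], [-2.98, 2.98]. Speed limits (rad/s): [2.39, 2.39, 3.14, 3.14, 3.14, 3.14].

### API

Orientations are given as a unit quaternion [x, y, z, w].
In Python, from station import arm, vision, order, nets gives the robot as it stands.
- The arm moves only by the tool arm_command, never from a script. Its argument "deltas" is a list of rows, each a list of 3 entries, a list of its own where there are three numbers: the gripper's target within -1 to 1 (shut at 1, half-way at 0, fully open at -1), then the shift along the world's x, y, z in m, then the turn about the world's z in rad. A call has 1 to 12 rows; each row shifts and turns the commanded pose from where the row before left it; what a row does not reach is not made up. A row lasts 1/12 s, in which the tool goes at most 41.7 mm and 7.16 degrees, less where a joint would pass 70% of its speed; a pose out of reach is approached as far as the arm can. A call with a gripper value outside its range is refused whole. The fingers move at their own pace and stop on an object; "newtons" is the grip in N (left out, the last holds). Time passes only in rows, so rows that do not move let the fingers close. It gives the time, the measured TCP pose, the force and the opening at its end, in the units of the state.
- arm.read_state(): the state, without advancing time (a new reading comes with each control period).
- vision.get_image(name): name is "side" or "top"; returns a dict with "img" (384x512x3 uint8, red, green, blue), "range_z" (384x512 float32, mm along the optical axis (not along the pixel's ray), 0 where there is no reading), "intrinsics" (3x3 intrinsics, pixels), "eye" and "orientation" of the camera in the world. Camera axes: x right, y up, looking along -z (the intrinsics and any distortion apply to the point x, -y, -z); pixel columns grow to the right and rows downward; lengths in mm; the calibration is good to about 2 mm. A picture is of the moment at which its call begins.
- order.hand_in(): hands the job in, once; it reports no verdict.
Trained networks look in the newest picture that a camera, given by its name, has taken for a name from the list of things; names that differ only in an ending like _2 or _b are one class to them, and where a whole thing is asked for, a point or a joint stands for the part that bears it (a point fixed in the world has none). Each returns a list of dicts, best first, with "conf" (0 to 1); they miss things now and then, are a little off and sometimes report something else, mostly with a low value. They report only what shows in the picture. A call takes as long as a camera call. They do not tell look-alikes from the thing itself.
- nets.recognise(target, camera): "location" ([x, y, z] in mm, in the coordinates of the camera as it stood for that picture, good to about 4 mm: the middle of the surface that is visible of it).
- nets.masks_of(target, camera): "mask" (384x512 bool, what is visible of it).
The state is a dict: "t": time; "joint_positions": joint angles; "joint_vel": joint speeds; "joint_torque": joint torques, N m; "tcp_pos": TCP position; "ee_rot": TCP orientation; "contact_force": force on the tool from outside, world axes, zero at the start; "ft_torque": the same for the moment, N m; "grip_width": finger opening in mm.
Only numpy, scipy, OpenCV 4.12 (cv2) and the standard library are available. Lean on these libraries where they do the work, as an engineer would, in place of code of your own. Each camera call takes 0.05 s, during which the arm holds its last target. There are 200 camera calls.

## Working session

There is one attempt and no reset: what is moved stays moved. The work goes in short steps, Python scripts to look and compute and a tool call to move; the robot and the scene stay as the last step left them, time stands still between calls to the robot, and variables do not carry over. Pictures are saved under pics/ and viewed, about 8 in all and at most 12, crops included, and the job is handed in when it is done.

Besides the shell and the picture viewer there is one more tool, called after "Request:" by a JSON object that holds its "api" and its "payload". arm_command: Moves the arm, as the interface text tells. Its arguments: {"type":"object","properties":{"deltas":{"type":"array","items":{"type":"array"}},"newtons":{"type":"number"}},"required":["deltas"]}

```bash
mkdir -p pics; ls
cat > h.py <<'E'
import numpy as np, cv2
from scipy.spatial.transform import Rotation as R
from station import arm, vision, order, nets
def cam(n):
    return vision.get_image(n)
def w(c,p):  # camera -> world
    return R.from_quat(c["orientation"]).apply(p)+np.array(c["eye"])
def pts(c,mask):
    v,u=np.nonzero(mask&(c["range_z"]>0)); z=c["range_z"][v,u]; K=np.array(c["intrinsics"])
    return w(c,np.c_[(u-K[0,2])*z/K[0,0],-(v-K[1,2])*z/K[1,1],-z])
def px(c,p):
    q=R.from_quat(c["orientation"]).inv().apply(np.array(p)-c["eye"]);K=np.array(c["intrinsics"])
    return K[0,2]+K[0,0]*q[...,0]/-q[...,2], K[1,2]-K[1,1]*q[...,1]/-q[...,2]
def save(c,n,crop=None,s=1):
    im=c["img"][:,:,::-1]
    if crop: a,b,e,f=crop; im=im[b:f,a:e]
    cv2.imwrite("pics/"+n+".png",cv2.resize(im,None,fx=s,fy=s,interpolation=cv2.INTER_CUBIC))
E
python3 - <<'E'
from h import *
print({k:v for k,v in vars(arm).items()} if hasattr(arm,'__dict__') else dir(arm), arm.nose_length)
print(arm.read_state())
cs={n:cam(n) for n in("side","top")}
for n,c in cs.items():
    print(n,c["eye"],c["orientation"],c["intrinsics"])
    for t in["stand","lift_knob","yellow_band","cradle_mid","cradle_low_end","cradle_high_end","torch_mid","torch_lens","torch_tail","brake_pad","feeler_tin","grease_tub","pawl_tab"]:
        for d in nets.recognise(t,n)[:4]:
            p=w(c,d["location"]); print(n,t,round(d["conf"],2),p.round(),np.round(px(c,p)))
both=np.hstack([cs["side"]["img"],cs["top"]["img"]])[:,:,::-1]
save(cs["side"],"side0",s=1.5);save(cs["top"],"top0",s=1.5)
E
```

```text
pics
{} 173.4
{'t': 0.0, 'joint_positions': array([-1.42709633e+00,  3.59486413e-01,  1.51146865e+00, -1.95688652e-05,
        1.27248572e+00, -1.15058701e-01]), 'joint_vel': array([-0.00050547,  0.00014471,  0.00051154,  0.00027587,  0.00102402,
        0.00080332]), 'joint_torque': array([-1.44572223e-03, -5.27630532e+01, -2.78626102e+01, -3.94364070e-04,
        1.33657854e-02, -9.24711998e-06]), 'tcp_pos': array([ 153.48704078, -579.64607246,  403.85057357]), 'ee_rot': array([ 9.91641365e-01,  1.29021508e-01, -2.25814133e-05, -9.23834945e-04]), 'contact_force': array([-0.3020316 ,  0.37501381,  0.53696651]), 'ft_torque': array([-0.03516523,  0.00424663,  0.01313273]), 'grip_width': 85.37514349197858}
side [ 402.44377839 1082.08994333  875.65617088] [-0.01669208  0.48970012  0.8703074  -0.04980149] [[354.14250949   0.         259.61257895]
 [  0.         354.14250949 191.17224042]
 [  0.           0.           1.        ]]
side stand 0.72 [513. 144.  30.] [251. 257.]
side lift_knob 0.8 [511. 132. 161.] [252. 225.]
side yellow_band 0.6 [513. 137. 158.] [252. 226.]
side cradle_mid 0
[... 1291 characters left out ...]
 0.92 [512. 126. 159.] [198. 189.]
top torch_mid 0.75 [ 506. -194.   27.] [287. 194.]
top torch_mid 0.74 [ 357. -235.   28.] [299. 233.]
top torch_mid 0.59 [ 597. -557.   29.] [382. 168.]
top torch_lens 0.82 [ 362. -240.   25.] [301. 232.]
top torch_lens 0.55 [ 501. -197.   26.] [288. 195.]
top torch_lens 0.48 [ 596. -556.   26.] [381. 168.]
top torch_tail 0.83 [ 357. -237.   24.] [300. 233.]
top torch_tail 0.58 [ 510. -194.   26.] [287. 193.]
top torch_tail 0.57 [ 595. -561.   22.] [382. 169.]
top brake_pad 0.73 [378.  79.  15.] [216. 229.]
top feeler_tin 0.49 [ 654. -274.   22.] [307. 155.]
top grease_tub 0.68 [589. 369.  97.] [134. 172.]
top grease_tub 0.57 [ 502. -188.   26.] [286. 195.]
```

View pics/side0.png

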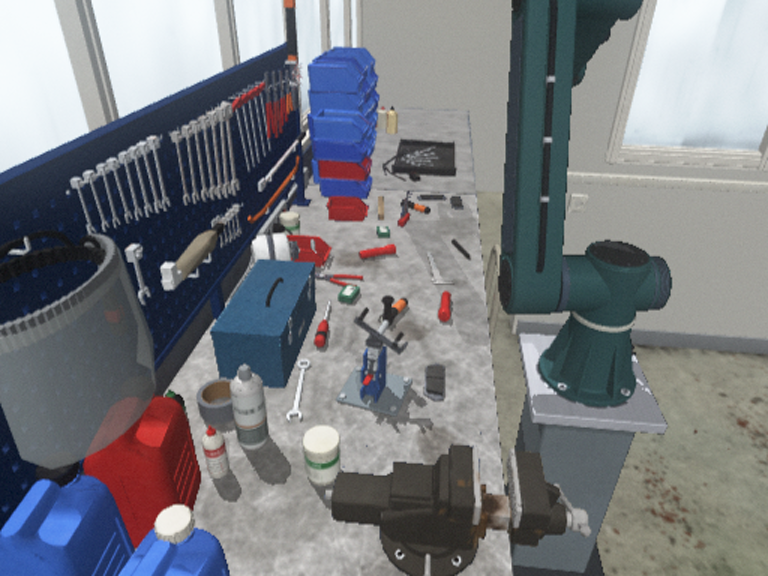

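View pics/top0.png

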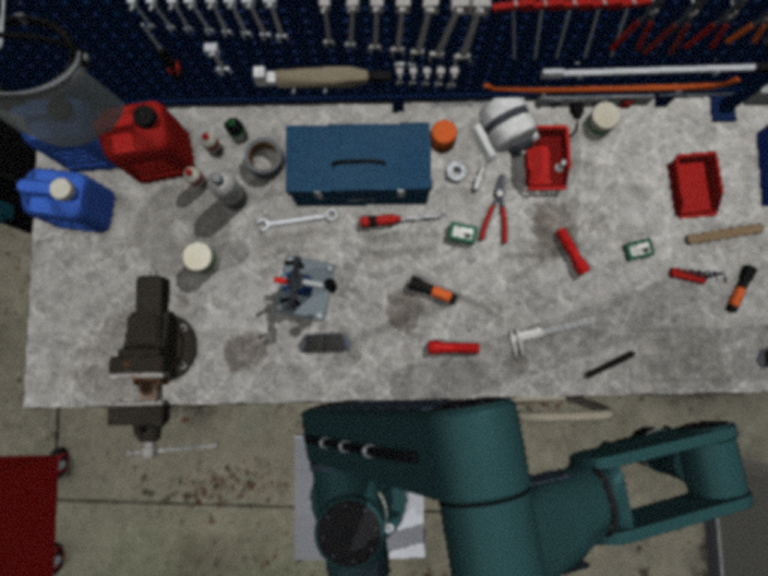

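Run:
```python
from h import *
c=cam("top"); s=cam("side")
a=cv2.resize(c["img"][165:220,165:325][:,:,::-1],None,fx=4.8,fy=4.8,interpolation=cv2.INTER_CUBIC)
b=cv2.resize(s["img"][190:285,220:316][:,:,::-1],None,fx=3.2,fy=3.2,interpolation=cv2.INTER_CUBIC)
cv2.imwrite("pics/c1.png",np.vstack([a,np.hstack([b,np.zeros((b.shape[0],a.shape[1]-b.shape[1],3),np.uint8)])]))
m=nets.masks_of("stand","top")
for d in m[:2]:
    p=pts(c,d["mask"]); print(d["conf"],len(p))
    f=p[(p[:,2]>3)&(p[:,2]<13)]
    r=cv2.minAreaRect(f[:,:2].astype(np.float32)); print("foot",len(f),r,cv2.boxPoints(r).round())
    for lo in range(0,220,10):
        q=p[(p[:,2]>=lo)&(p[:,2]<lo+10)]
        if len(q): print(lo,len(q),q.mean(0).round(),q.min(0).round(),q.max(0).round())
for d in nets.masks_of("torch_mid","top")[:4]:
    p=pts(c,d["mask"]); p=p[p[:,2]>6]
    r=cv2.minAreaRect(p[:,:2].astype(np.float32)); print("torch",d["conf"],len(p),p.mean(0).round(1),p.max(0).round(),r)
    if abs(p[:,0].mean()-500)<30 and abs(p[:,1].mean()+194)<40: np.save("t.npy",p)
```

```text
0.95 1361
foot 610 ((521.3434448242188, 131.53700256347656), (131.3807830810547, 148.6955108642578), 77.28627014160156) [[434.  84.]
 [579.  51.]
 [608. 179.]
 [463. 212.]]
0 568 [515. 124.   6.] [436.  55.   0.] [605. 206.  10.]
10 209 [518. 122.  12.] [439.  58.  10.] [603. 201.  20.]
20 6 [520. 117.  22.] [500.  69.  20.] [565. 168.  27.]
30 9 [510. 141.  36.] [499. 113.  32.] [546. 177.  39.]
40 5 [505. 119.  45.] [497. 111.  41.] [516. 134.  50.]
50 2 [501. 122.  53.] [500. 115.  51.] [501. 130.  54.]
60 5 [511. 126.  67.] [499. 113.  62.] [537. 168.  69.]
70 32 [525. 165.  77.] [497. 108.  72.] [544. 193.  80.]
80 17 [526. 172.  84.] [501. 114.  80.] [545. 195.  90.]
90 12 [526. 156.  95.] [500. 109.  91.] [548. 171. 100.]
100 9 [508. 123. 104.] [498. 108. 101.] [534. 159. 109.]
110 10 [507. 127. 116.] [497. 110. 110.] [529. 156. 120.]
120 17 [514. 126. 124.] [499. 109. 120.] [544. 158. 129.]
130 6 [466. 145. 137.] [463. 139. 133.] [470. 153. 139.]
140 32 [477. 131. 147.] [455.  50. 140.] [521. 155. 150.]
150 152 [504. 117. 155.] [450.  45. 150.] [538. 157. 160.]
160 66 [494. 1
[... 1296 characters left out ...]
28. 210.]
210 59 [519.  73. 214.] [491.  37. 210.] [557. 140. 220.]
torch 0.82 265 [ 596.7 -554.3   25.5] [ 660. -518.   42.] ((600.3829956054688, -555.3400268554688), (128.42141723632812, 31.243881225585938), 24.430322647094727)
torch 0.65 242 [ 506.1 -192.1   25.7] [ 540. -136.   38.] ((507.2270202636719, -195.107177734375), (125.05429077148438, 32.615169525146484), 69.94279479980469)
torch 0.52 222 [ 360.8 -243.7   26.9] [ 376. -184.   41.] ((361.492919921875, -244.9261016845703), (121.39647674560547, 26.44371223449707), 88.39244079589844)
torch 0.27 434 [509.7 113.8 167.7] [595. 178. 223.] ((504.915771484375, 126.99156188964844), (160.35301208496094, 114.86931610107422), 55.089111328125)
```

View pics/c1.png

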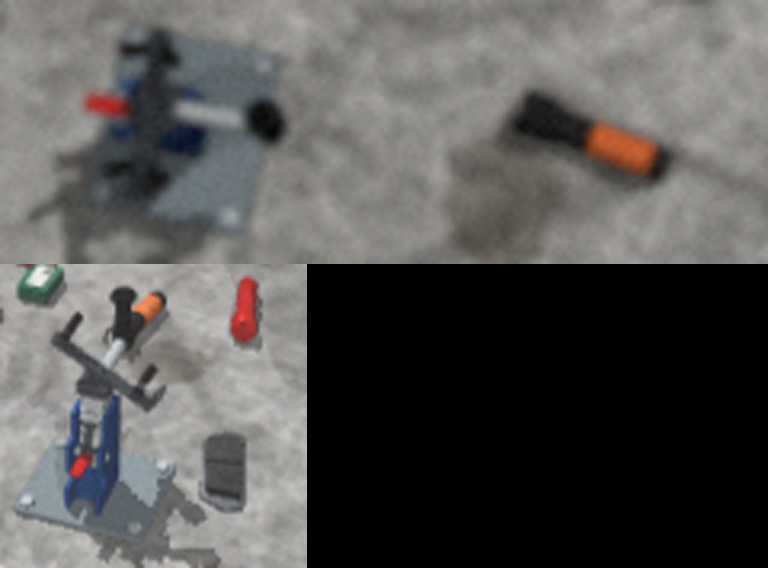

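Run:
```python
from h import *
full=np.ones((384,512),bool)
for n in("top","side"):
    c=cam(n); p=pts(c,full); v,u=np.nonzero(c["range_z"]>0)
    col=c["img"][v,u].astype(int)
    k=(np.hypot(p[:,0]-503,p[:,1]-49)<35)&(p[:,2]>120)
    q=p[k]; print(n,"knob pts",len(q),"hist",[(lo,int(((q[:,2]>=lo)&(q[:,2]<lo+8)).sum()),q[(q[:,2]>=lo)&(q[:,2]<lo+8)][:,:2].mean(0).round()) for lo in range(120,232,8) if ((q[:,2]>=lo)&(q[:,2]<lo+8)).any()])
    t=q[q[:,2]>205]
    if len(t): r=cv2.minEnclosingCircle(t[:,:2].astype(np.float32)); print("cap",t.mean(0).round(1),np.median(t,0).round(1),r)
    # stand frame
    a=np.radians(-12.7); ex=np.array([np.cos(a),np.sin(a)]); ey=np.array([-ex[1],ex[0]])
    d=p[:,:2]-[521.3,131.5]; sx,sy=d@ex,d@ey
    b=(abs(sy)<7)&(p[:,2]>128)&(abs(sx)<110)&(p[:,2]<260)
    for lo in range(-90,90,12):
        j=b&(sx>=lo)&(sx<lo+12)
        if j.sum(): print("bar sx",lo+6,int(j.sum()),np.percentile(p[j,2],[10,50,90]).round())
    f=(p[:,2]>5)&(p[:,2]<12)&(abs(sx)<90)&(abs(sy)<80); print("foot rect",f.sum(),cv2.minAreaRect(p[f][:,:2].astype(np.float32)))
    ve=(p[:,1]>180)&(p[:,1]<420)&(p[:,0]>150)&(p[:,0]<560)&(p[:,2]>60)
    for lo in range(60,240,20):
        j=ve&(p[:,2]>=lo)&(p[:,2]<lo+20)
        if j.sum()>3: print("vise",lo,int(j.sum()),np.percentile(p[j,0],[3,97]).round(),np.percentile(p[j,1],[3,97]).round())
    y=(col[:,0]>150)&(col[:,1]>130)&(col[:,2]<90)&(np.hypot(*d.T)<60); print("yellow",p[y][:5].round())
```

```text
top knob pts 92 hist [(144, 8, array([497.,  56.])), (152, 21, array([505.,  67.])), (160, 7, array([505.,  61.])), (200, 6, array([502.,  43.])), (208, 46, array([503.,  48.])), (216, 4, array([503.,  48.]))]
cap [502.7  47.7 211.5] [502.8  46.9 211.4] ((503.1512756347656, 47.65907669067383), 13.726924896240234)
bar sx -72 9 [151. 157. 160.]
bar sx -60 13 [139. 146. 153.]
bar sx -48 18 [142. 153. 160.]
bar sx -36 13 [146. 150. 155.]
bar sx -24 16 [154. 158. 163.]
bar sx -12 13 [164. 168. 171.]
bar sx 0 16 [166. 171. 180.]
bar sx 12 16 [174. 179. 182.]
bar sx 24 16 [182. 188. 192.]
bar sx 36 12 [202. 205. 210.]
bar sx 48 9 [192. 197. 201.]
foot rect 571 ((521.229736328125, 132.22244262695312), (156.1986083984375, 179.21290588378906), 77.34671020507812)
vise 60 14 [529. 552.] [181. 305.]
vise 80 11 [529. 560.] [184. 388.]
yellow []
side knob pts 126 hist [(144, 8, array([495.,  62.])), (152, 26, array([503.,  65.])), (160, 15, array([502.,  55.])), (168, 10, array([499.,  54.])), (176, 7, array([501.,  55.])), (184, 9, array([501.,  56.])), (192, 10, array([501.,  56.])), (200, 9, array([500.,  59.])), (208, 32, array([501.,  51.]))]
cap [501.6  52.5 211.2] [501.5  54.8 211.1] ((502.1244201660156, 49.06079864501953), 14.203530311584473)
bar sx -72 6 [154. 157. 159.]
bar sx -60 7 [138. 141. 143.]
bar sx -48 9 [145. 150. 157.]
bar sx -36 11 [152. 153. 156.]
bar sx -24 15 [153. 157. 161.]
bar sx -12 22 [155. 165. 169.]
bar sx 0 19 [158. 169. 176.]
bar sx 12 20 [156. 178. 182.]
bar sx 24 15 [183. 188. 203.]
bar sx 36 11 [191. 203. 209.]
bar sx 48 6 [194. 198. 201.]
foot rect 692 ((517.8951416015625, 127.45703887939453), (148.00796508789062, 157.26153564453125), 80.7842788696289)
vise 60 17 [527. 559.] [183. 386.]
vise 80 16 [526. 560.] [185. 393.]
yellow []
```

Request:
{"api": "arm_command", "payload": {"deltas": [[-1, [0.0146, 0.0262, 0.001], 0.0454], [-1, [0.0146, 0.0262, 0.001], 0.0454], [-1, [0.0146, 0.0262, 0.001], 0.0454], [-1, [0.0146, 0.0262, 0.001], 0.0454], [-1, [0.0146, 0.0262, 0.001], 0.0454], [-1, [0.0146, 0.0262, 0.001], 0.0454], [-1, [0.0146, 0.0262, 0.001], 0.0454], [-1, [0.0146, 0.0262, 0.001], 0.0454], [-1, [0.0146, 0.0262, 0.001], 0.0454], [-1, [0.0146, 0.0262, 0.001], 0.0454], [-1, [0.0146, 0.0262, 0.001], 0.0454], [-1, [0.0146, 0.0262, 0.001], 0.0454]], "newtons": 60}}

```text
t: 2.7
tcp_pos: [329.1, -264.3, 416.9]
ee_rot: [0.92, 0.392, 0.0, 0.0]
contact_force: [0.2, -0.1, 0.8]
grip_width: 85.4
```

Request:
{"api": "arm_command", "payload": {"deltas": [[-1, [0.0146, 0.0262, 0.0], 0.0454], [-1, [0.0146, 0.0262, 0.0], 0.0454], [-1, [0.0146, 0.0262, 0.0], 0.0454], [-1, [0.0146, 0.0262, 0.0], 0.0454], [-1, [0.0146, 0.0262, 0.0], 0.0454], [-1, [0.0146, 0.0262, 0.0], 0.0454], [-1, [0.0146, 0.0262, 0.0], 0.0454], [-1, [0.0146, 0.0262, 0.0], 0.0454], [-1, [0.0146, 0.0262, 0.0], 0.0454], [-1, [0.0146, 0.0262, 0.0], 0.0454], [-1, [0.0146, 0.0262, 0.0], 0.0454], [-1, [0, 0, 0], 0]]}}

```text
t: 3.7
tcp_pos: [491.5, 26.1, 417.0]
ee_rot: [0.794, 0.608, 0.002, -0.0]
contact_force: [0.8, 0.4, 0.8]
grip_width: 85.6
```

Request:
{"api": "arm_command", "payload": {"deltas": [[-1, [0.0113, 0.022, 0], 0.044], [-1, [0, 0, -0.01], 0], [-1, [0, 0, -0.02], 0], [-1, [0, 0, -0.02], 0], [-1, [0, 0, -0.018], 0], [-1, [0, 0, -0.013], 0], [-1, [0, 0, 0], 0], [1, [0, 0, 0], 0], [1, [0, 0, 0], 0], [1, [0, 0, 0], 0], [1, [0, 0, 0], 0], [1, [0, 0, 0], 0]]}}

```text
t: 4.7
tcp_pos: [500.9, 44.5, 336.5]
ee_rot: [0.782, 0.624, 0.001, 0.0]
contact_force: [0.4, -0.2, -0.4]
grip_width: 25.9
```

Request:
{"api": "arm_command", "payload": {"deltas": [[1, [0, 0, 0], 0], [1, [0, 0, 0], 0], [1, [0, 0, 0], 0], [1, [0, 0, 0], 0]]}}

```text
t: 5.03
tcp_pos: [501.3, 44.5, 336.4]
ee_rot: [0.782, 0.624, 0.001, 0.001]
contact_force: [1.0, -0.0, 6.2]
grip_width: 22.9
```

Request:
{"api": "arm_command", "payload": {"deltas": [[1, [0, 0, 0.003], 0], [1, [0, 0, 0], 0], [1, [0, 0, 0], 0]]}}

```text
t: 5.28
tcp_pos: [501.3, 44.5, 338.7]
ee_rot: [0.782, 0.624, 0.001, 0.001]
contact_force: [3.5, -1.2, -4.1]
grip_width: 22.7
```

Request:
{"api": "arm_command", "payload": {"deltas": [[1, [0, 0, 0.004], 0], [1, [0, 0, 0.004], 0], [1, [0, 0, 0.004], 0], [1, [0, 0, 0.004], 0], [1, [0, 0, 0.004], 0], [1, [0, 0, 0.004], 0], [1, [0, 0, 0.004], 0], [1, [0, 0, 0.002], 0], [1, [0, 0, 0], 0], [1, [0, 0, 0], 0]]}}

```text
t: 6.12
tcp_pos: [501.3, 44.5, 368.6]
ee_rot: [0.782, 0.624, 0.001, 0.001]
contact_force: [4.9, -0.9, -4.2]
grip_width: 22.9
```

```bash
cat > look.py <<'E'
from h import *
c=cam("side"); p=pts(c,np.ones((384,512),bool)); v,u=np.nonzero(c["range_z"]>0); col=c["img"][v,u].astype(int)
d=p[:,:2]-[521,131.5]
y=(col[:,0]>120)&(col[:,1]>100)&(col[:,2]<0.6*col[:,1])&(np.hypot(*d.T)<45)&(p[:,2]>60)
print("yellow",y.sum(),[tuple(map(int,list(p[i].round())+list(col[i])+[u[i],v[i]])) for i in np.nonzero(y)[0]][:25])
k=(np.hypot(p[:,0]-503,p[:,1]-49)<20)&(p[:,2]>140)
a=np.radians(-12.7); ex=np.array([np.cos(a),np.sin(a)]); ey=np.array([-ex[1],ex[0]]); sx,sy=d@ex,d@ey
for lo in (-24,-12,0,12,24):
    j=(abs(sy)<7)&(p[:,2]>128)&(p[:,2]<270)&(sx>=lo-6)&(sx<lo+6); print(lo,j.sum(),np.median(p[j,2]).round())
import sys; save(c,sys.argv[1],(215,170,300,280),6)
print(arm.read_state()["tcp_pos"],arm.read_state()["contact_force"])
E
python3 look.py l1
```

```text
yellow 0 []
-24 13 190.0
-12 26 189.0
0 16 203.0
12 23 209.0
24 13 219.0
[501.28060298  44.48691765 368.5620929 ] [ 4.25368172 -2.39407113 -3.7845599 ]
```

View pics/l1.png

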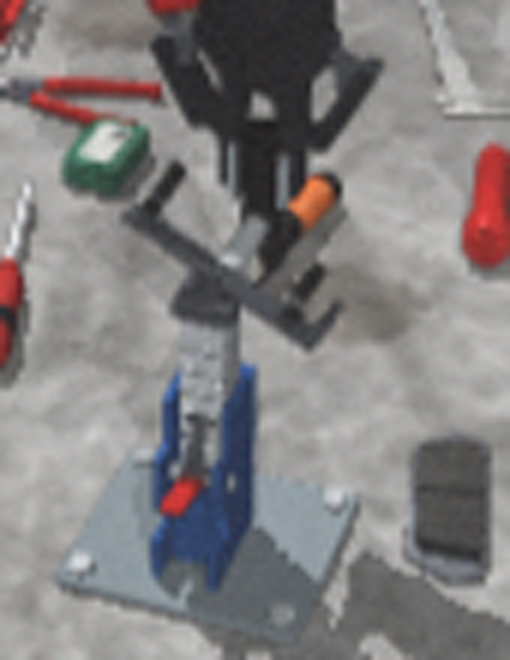

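Request:
{"api": "arm_command", "payload": {"deltas": [[1, [0, 0, 0.004], 0], [1, [0, 0, 0.004], 0], [1, [0, 0, 0.004], 0], [1, [0, 0, 0.003], 0], [1, [0, 0, 0], 0], [1, [0, 0, 0], 0]]}}

```text
t: 6.67
tcp_pos: [501.3, 44.5, 383.6]
ee_rot: [0.782, 0.624, 0.001, 0.001]
contact_force: [5.1, -2.0, -3.6]
grip_width: 22.7
```

```bash
python3 look.py l2
```

```text
yellow 1 [(506, 127, 132, 127, 108, 62, 254, 231)]
-24 14 205.0
-12 36 202.0
0 15 219.0
12 19 224.0
24 13 234.0
[501.28948647  44.48073723 383.61160298] [ 5.8525705  -1.22078101 -2.96858046]
```

View pics/l2.png

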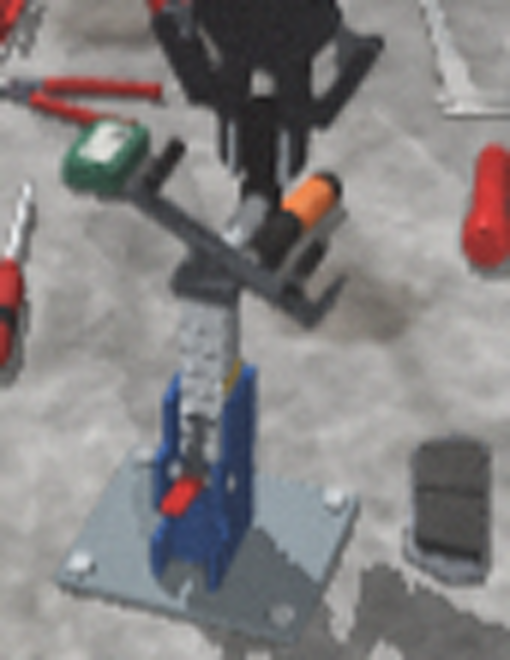

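Request:
{"api": "arm_command", "payload": {"deltas": [[1, [0, 0, -0.0025], 0], [1, [0, 0, 0], 0], [-1, [0, 0, 0], 0], [-1, [0, 0, 0], 0], [-1, [0, 0, 0], 0], [-1, [0, 0, 0], 0], [-1, [0, 0, 0], 0], [-1, [0, 0, 0.02], 0], [-1, [0, 0, 0.025], 0], [-1, [0, 0, 0.025], 0], [-1, [0, 0, 0.01], 0], [-1, [0, -0.02, 0], 0]]}}

```text
t: 7.72
tcp_pos: [501.3, 26.3, 463.9]
ee_rot: [0.781, 0.625, 0.002, 0.001]
contact_force: [-0.2, -0.7, -0.0]
grip_width: 85.2
```

```bash
python3 look.py l3
python3 - <<'E'
from h import *
p=np.load("t.npy"); m=p[:,:2].mean(0); u=np.linalg.svd(p[:,:2]-m)[2][0]; u=u*np.sign(u[1]); n=np.array([-u[1],u[0]])
s=(p[:,:2]-m)@u; t=(p[:,:2]-m)@n
print("axis deg",np.degrees(np.arctan2(u[1],u[0])),"s",np.percentile(s,[0,1,99,100]),"mid",m+u*(s.min()+s.max())/2)
for lo in range(-70,70,14):
    j=(s>=lo)&(s<lo+14)
    if j.sum(): print(lo+7,j.sum(),t[j].min().round(),t[j].max().round(),p[j,2].max().round(), np.percentile(p[j,2],80).round())
E
```

```text
yellow 0 []
-24 15 204.0
-12 33 192.0
0 18 216.0
12 19 221.0
24 18 232.0
[501.01966815  22.60564882 462.45545626] [ 0.90357553 -3.1239697  -0.61620309]
axis deg 68.302846175641 s [-64.92344074 -62.78499323  57.65227525  60.08057439] mid [ 505.16073391 -194.30479886]
-63 14 -8.0 12.0 28.0 27.0
-49 25 -13.0 12.0 29.0 27.0
-35 27 -14.0 12.0 34.0 26.0
-21 26 -15.0 12.0 32.0 28.0
-7 28 -16.0 12.0 36.0 30.0
7 25 -13.0 11.0 32.0 27.0
21 27 -15.0 12.0 33.0 31.0
35 33 -18.0 15.0 37.0 35.0
49 31 -17.0 15.0 38.0 35.0
63 6 -4.0 10.0 36.0 33.0
```

Request:
{"api": "arm_command", "payload": {"deltas": [[-1, [0, -0.03, 0], 0], [-1, [0, -0.03, 0], -0.02], [-1, [0, -0.03, -0.02], -0.025], [-1, [0, -0.03, -0.03], -0.025], [-1, [0, -0.03, -0.03], -0.025], [-1, [0, -0.03, -0.03], -0.025], [-1, [0, -0.03, -0.03], -0.025], [-1, [-0.0035, -0.0326, -0.03], 0], [-1, [0, 0, -0.03], 0], [-1, [0, 0, 0], 0], [-1, [0, 0, 0], 0], [-1, [0, 0, 0], 0]]}}

```text
t: 8.77
tcp_pos: [497.5, -213.3, 265.9]
ee_rot: [0.825, 0.566, 0.0, -0.0]
contact_force: [0.4, -0.2, 0.2]
grip_width: 85.0
```

Request:
{"api": "arm_command", "payload": {"deltas": [[-1, [0, -0.0045, -0.02], 0], [-1, [0, 0, -0.025], 0], [-1, [0, 0, -0.02], 0], [-1, [0, 0, -0.015], 0], [-1, [0, 0, -0.01], 0], [-1, [0, 0, 0], 0], [0.2, [0, 0, 0], 0], [1, [0, 0, 0], 0], [1, [0, 0, 0], 0], [1, [0, 0, 0], 0], [1, [0, 0, 0], 0], [1, [0, 0, 0], 0]], "newtons": 20}}

```text
t: 9.77
tcp_pos: [497.7, -218.5, 176.1]
ee_rot: [0.825, 0.565, 0.0, 0.001]
contact_force: [-0.4, 0.2, 6.7]
grip_width: 29.5
```

Request:
{"api": "arm_command", "payload": {"deltas": [[1, [0, 0, 0], 0], [1, [0, 0, 0], 0], [1, [0, 0, 0], 0], [1, [0, 0, 0.02], 0], [1, [0, 0, 0.02], 0], [1, [0, 0, 0.02], 0], [1, [0, 0, 0.01], 0], [1, [0, 0, 0], 0], [1, [0, 0, 0], 0]]}}

```text
t: 10.52
tcp_pos: [497.4, -218.4, 245.4]
ee_rot: [0.825, 0.565, 0.0, 0.0]
contact_force: [-0.1, -0.6, -1.6]
grip_width: 29.7
```

```bash
cat > torch.py <<'E'
from h import *
import sys
x0,y0=arm.read_state()["tcp_pos"][:2]; g=arm.read_state()["tcp_pos"][2]-155
print(arm.read_state()["tcp_pos"],arm.read_state()["grip_width"])
for n in sys.argv[1:]:
    c=cam(n); p=pts(c,np.ones((384,512),bool)); v,u=np.nonzero(c["range_z"]>0); col=c["img"][v,u].astype(int)
    near=(np.hypot(p[:,0]-x0,p[:,1]-y0)<110)&(abs(p[:,2]-g)<75)&(p[:,2]>6)
    o=near&(col[:,0]>130)&(col[:,1]<0.7*col[:,0])&(col[:,1]>0.25*col[:,0])&(col[:,2]<0.5*col[:,0])
    q=p[o]; print(n,"orange",len(q))
    if len(q)>8:
        m=np.median(q,0); q=q[np.linalg.norm(q-m,axis=1)<45]
        d=np.linalg.svd(q-q.mean(0))[2][0]; d*=np.sign(d@[0.36,0.93,0]) ; print(q.mean(0).round(),d.round(3),"elev deg",np.degrees(np.arcsin(d[2])).round(1),"ext",np.ptp((q-m)@d).round())
    if n=="side": 
        a,b=map(int,px(c,[x0,y0,g])); save(c,f"t{int(arm.read_state()['t']*100)}",(max(a-45,0),max(b-45,0),a+45,b+45),6)
E
python3 torch.py side top; ls pics
```

```text
[ 497.39702672 -218.39465523  245.39073969] 29.68465546186668
side orange 20
[ 496. -211.   95.] [ 0.041  0.998 -0.039] elev deg -2.2 ext 56.0
top orange 0
c1.png
l1.png
l2.png
l3.png
side0.png
t1056.png
top0.png
```

View pics/t1056.png

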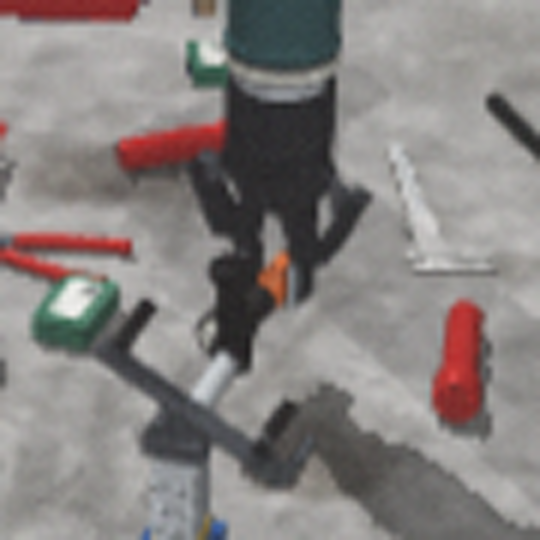

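Run:
```python
from h import *
c=cam("top"); p=pts(c,np.ones((384,512),bool)); s=cam("side"); ps=pts(s,np.ones((384,512),bool))
for n,p in(("top",p),("side",ps)):
  for y in range(-200,201,25):
    j=(abs(p[:,1]-y)<6)&(p[:,0]>560)&(p[:,0]<780)&(p[:,2]>60)&(p[:,2]<260)
    q=p[j]
    if len(q)>5: print(n,y,len(q),"x",np.percentile(q[:,0],[2,98]).round(),"z",np.percentile(q[:,2],[5,50,90,99]).round())
# profile z vs x at y in -120..-60
p=pts(c,np.ones((384,512),bool))
for lo in range(580,720,8):
    j=(p[:,1]>-130)&(p[:,1]<-60)&(p[:,0]>=lo)&(p[:,0]<lo+8); print(lo+4,np.percentile(p[j,2],[10,50,90]).round() if j.sum() else None)
h=(p[:,2]>55)&(p[:,2]<150)&(np.hypot(p[:,0]-497,p[:,1]+218)<90); q=p[h]; print("held",len(q))
u=np.array([.36,.93]); sx=(q[:,:2]-[497.5,-218.4])@u; t=(q[:,:2]-[497.5,-218.4])@[-.93,.36]
for lo in range(-60,110,12):
    j=(sx>=lo)&(sx<lo+12)&(abs(t)<12); print(lo+6,j.sum(),np.percentile(q[j,2],[50,90]).round() if j.any() else '')
```

```text
top -175 68 x [731. 778.] z [ 76. 160. 163. 166.]
top -150 64 x [731. 778.] z [ 77. 158. 163. 166.]
top -125 66 x [728. 779.] z [ 85. 158. 165. 167.]
top -100 61 x [731. 777.] z [ 79. 157. 163. 166.]
top -75 62 x [732. 778.] z [ 77. 157. 162. 163.]
top -50 62 x [732. 777.] z [ 69. 157. 164. 166.]
top -25 59 x [732. 777.] z [ 74. 157. 164. 166.]
top 0 61 x [731. 778.] z [ 77. 158. 163. 165.]
top 25 59 x [732. 777.] z [ 75. 157. 163. 167.]
top 50 60 x [731. 779.] z [ 71. 158. 162. 165.]
top 75 60 x [728. 777.] z [ 86. 157. 162. 164.]
top 100 61 x [731. 778.] z [ 82. 157. 163. 166.]
top 125 71 x [561. 778.] z [ 82. 159. 237. 248.]
top 150 56 x [731. 779.] z [ 75. 157. 161. 165.]
side -175 30 x [730. 777.] z [ 70. 159. 161. 163.]
side -150 29 x [731. 778.] z [ 92. 158. 161. 163.]
side -125 29 x [729. 775.] z [ 71. 158. 161. 162.]
side -100 28 x [729. 776.] z [ 77. 159. 161. 162.]
side -75 40 x [731. 777.] z [ 72. 157. 161. 162.]
side -50 35 x [731. 776.] z [ 66. 158. 161. 162.]
side -25 41 x [730. 777.] z [ 78. 158. 160. 163.]
side 0 38 x [731. 773.] z [ 68. 155. 161. 162.]
side 25 44 x [731. 778.] z [ 73. 158. 161. 162.]
side 50 43 x [730. 777.] z [ 74. 158. 161. 164.]
side 75 40 x [728. 777.] z [ 87. 159. 162. 164.]
side 100 54 x [730. 778.] z [ 70. 158. 161. 162.]
side 125 63 x [566. 778.] z [ 71. 158. 162. 243.]
side 150 324 x [731. 779.] z [ 66. 115. 157. 162.]
584 [-5. -1.  4.]
592 [-5. -1.  4.]
600 [-5. -1.  3.]
608 [-5. -1.  3.]
616 [-6. -1.  3.]
624 [-6. -1.  4.]
632 [-5. -0.  3.]
640 [-4.  1.  6.]
648 [-4. -2.  4.]
656 [-5. -1.  4.]
664 [-4.  0.  5.]
672 [-4. -1.  4.]
680 [-3.  3. 23.]
688 [ 1. 23. 30.]
696 [ 5. 23. 28.]
704 [ 4. 19. 27.]
712 [-5. -1.  5.]
720 [-5. -0.  4.]
held 78
-54 0 
-42 1 [88. 88.]
-30 1 [96. 96.]
-18 0 
-6 0 
6 0 
18 0 
30 7 [ 93. 100.]
42 22 [96. 99.]
54 6 [96. 98.]
66 0 
78 7 [102. 104.]
90 7 [ 98. 103.]
102 0 
114 0
```

Request:
{"api": "arm_command", "payload": {"deltas": [[1, [0.005, 0.003, 0.02], 0.05], [1, [0.0112, 0.0066, 0.015], 0.0953], [1, [0.0112, 0.0066, 0.015], 0.0953], [1, [0.0112, 0.0066, 0.01], 0.0953], [1, [0.0112, 0.0066, 0.01], 0.0953], [1, [0.0112, 0.0066, 0.01], 0.0953], [1, [0.0112, 0.0066, 0.01], 0.0953], [1, [0.0112, 0.0066, 0.01], 0.0953], [1, [0.0112, 0.0066, 0.01], 0.0953], [1, [0.0112, 0.0066, 0], 0.0953], [1, [0.0112, 0.0066, 0], 0.0953], [1, [0.0112, 0.0066, 0], 0.0953]]}}

```text
t: 11.72
tcp_pos: [625.9, -142.3, 354.1]
ee_rot: [0.406, 0.914, -0.0, -0.001]
contact_force: [-0.2, 0.2, -1.5]
grip_width: 29.2
```

Request:
{"api": "arm_command", "payload": {"deltas": [[1, [0.0112, 0.0066, 0], 0.0953], [1, [0.0112, 0.0066, 0], 0.0953], [1, [0.0112, 0.0066, 0], 0.0953], [1, [0.0112, 0.0066, 0], 0.0953], [1, [0.0112, 0.0066, 0], 0.0953], [1, [0.0112, 0.0066, 0], 0.0953], [1, [0.006, 0.0033, 0], 0.0453], [1, [0, 0, 0], 0], [1, [0, 0, 0], 0], [1, [0, 0, 0], 0]]}}

```text
t: 12.55
tcp_pos: [698.2, -100.0, 354.2]
ee_rot: [0.113, 0.994, -0.0, -0.001]
contact_force: [0.4, 0.6, -1.6]
grip_width: 29.4
```

Run:
```python
from h import *
s=arm.read_state();print(s["tcp_pos"],s["joint_positions"],s["ee_rot"],s["grip_width"])
for nm in("side","top"):
    c=cam(nm);p=pts(c,np.ones((384,512),bool))
    G=s["tcp_pos"][:2]; u=np.array([-.975,.22]); n=np.array([.22,.975])
    a=(p[:,:2]-G)@u; t=(p[:,:2]-G)@n; b=(p[:,2]>150)&(p[:,2]<235)&(abs(t)<18)
    for lo in range(-60,110,12):
        j=b&(a>=lo)&(a<lo+12)
        if j.sum(): print(nm,lo+6,j.sum(),np.percentile(p[j,2],[5,50,90]).round(),t[j].min().round(),t[j].max().round())
    if nm=="side":
        x,y=map(int,px(c,[s["tcp_pos"][0],s["tcp_pos"][1],200])); print(x,y); save(c,"b1",(x-50,y-40,x+50,y+40),6)
```

```text
[ 698.18554545 -100.00198613  354.1721043 ] [-2.39997049e-01  5.51457468e-01  1.31465796e+00 -4.04951340e-04
  1.27749410e+00 -1.58489620e+00] [ 1.12650166e-01  9.93634181e-01 -6.44320378e-05 -1.02486059e-03] 29.410778718005513
side -54 11 [158. 160. 162.] -12.0 15.0
side -42 18 [158. 161. 200.] -17.0 17.0
side -30 24 [154. 189. 201.] -11.0 17.0
side -18 11 [181. 193. 200.] 9.0 16.0
side -6 4 [202. 206. 211.] -15.0 -11.0
side 6 29 [196. 209. 223.] -18.0 16.0
side 18 22 [186. 200. 212.] -14.0 17.0
side 30 20 [189. 202. 206.] -2.0 17.0
side 42 20 [187. 201. 206.] -3.0 17.0
side 54 19 [188. 205. 209.] -6.0 16.0
side 66 12 [190. 207. 211.] -1.0 16.0
side 78 22 [186. 207. 211.] -4.0 17.0
side 90 24 [180. 195. 207.] -14.0 16.0
211 177
top 6 18 [196. 204. 212.] -18.0 18.0
top 18 26 [197. 204. 209.] -12.0 13.0
top 30 27 [195. 203. 208.] -12.0 15.0
top 42 28 [194. 202. 207.] -11.0 15.0
top 54 29 [198. 206. 210.] -13.0 15.0
top 66 34 [201. 208. 213.] -15.0 17.0
top 78 5 [208. 210. 214.] -6.0 11.0
```

View pics/b1.png

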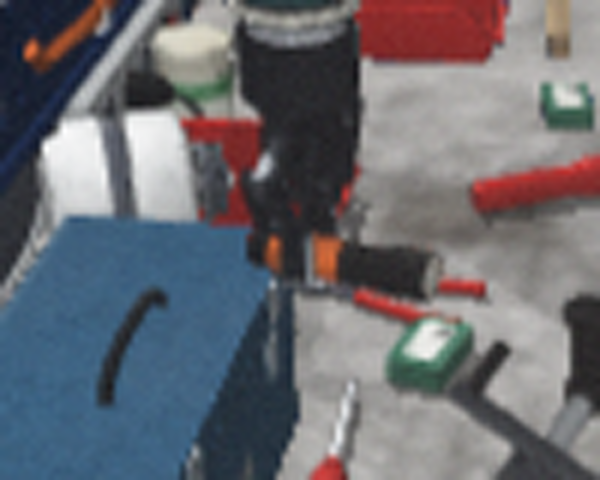

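Request:
{"api": "arm_command", "payload": {"deltas": [[1, [0, 0, -0.006], 0], [1, [0, 0, -0.005], 0], [1, [0, 0, -0.003], 0], [1, [0, 0, -0.002], 0], [1, [0, 0, -0.002], 0], [1, [0, 0, -0.002], 0], [1, [0, 0, 0], 0]], "newtons": 20}}

```text
t: 13.23
tcp_pos: [698.7, -99.8, 334.8]
ee_rot: [0.112, 0.994, -0.0, -0.0]
contact_force: [-0.8, -0.1, -1.1]
grip_width: 29.4
```

Request:
{"api": "arm_command", "payload": {"deltas": [[1, [0, 0, -0.002], 0], [1, [0, 0, -0.002], 0], [1, [0, 0, -0.002], 0], [1, [0, 0, 0], 0]]}}

```text
t: 13.57
tcp_pos: [698.6, -99.8, 328.7]
ee_rot: [0.112, 0.994, -0.0, -0.0]
contact_force: [-1.3, -0.0, -0.5]
grip_width: 29.3
```

Request:
{"api": "arm_command", "payload": {"deltas": [[1, [0, 0, -0.002], 0], [1, [0, 0, -0.002], 0], [1, [0, 0, -0.002], 0], [1, [0, 0, 0], 0]]}}

```text
t: 13.9
tcp_pos: [698.6, -99.8, 322.6]
ee_rot: [0.112, 0.994, -0.0, -0.0]
contact_force: [-1.1, 0.4, -0.1]
grip_width: 29.3
```

```bash
cat > tilt.py <<'E'
from h import *
import sys
s=arm.read_state();T=s["tcp_pos"];print(T.round(1),s["contact_force"].round(1),s["ft_torque"].round(2),s["grip_width"].round(1))
for nm in("side","top"):
    c=cam(nm);p=pts(c,np.ones((384,512),bool));g=T[2]-155
    u=np.array([-.975,.22]); n=np.array([.22,.975])
    a=(p[:,:2]-T[:2])@u; t=(p[:,:2]-T[:2])@n; b=(p[:,2]>g-75)&(p[:,2]<g+35)&(abs(t)<18)
    A=[];Z=[]
    for lo in range(12,96,8):
        j=b&(a>=lo)&(a<lo+8)
        if j.sum()>3: A.append(lo+4);Z.append(np.percentile(p[j,2],80)-g)
    print(nm,list(zip(A,np.round(Z).astype(int))),"slope deg",np.degrees(np.arctan(np.polyfit(A,Z,1)[0])).round(1) if len(A)>2 else '')
    if nm=="side" and len(sys.argv)>1:
        x,y=map(int,px(c,[T[0],T[1],g])); save(c,sys.argv[1],(max(x-50,0),y-40,x+50,y+40),6)
E
python3 tilt.py
```

```text
Traceback (most recent call last):
  File "tilt.py", line 3, in <module>
    s=arm.read_state();T=s["tcp_pos"];print(T.round(1),s["contact_force"].round(1),s["ft_torque"].round(2),s["grip_width"].round(1))
                                                                                                           ^^^^^^^^^^^^^^^^^^^^^
AttributeError: 'float' object has no attribute 'round'
```

```bash
sed -i 's/s\["grip_width"\].round(1)/round(s["grip_width"],1)/' tilt.py; python3 tilt.py
```

```text
[698.6 -99.8 322.6] [-1.1  0.4 -0.1] [-0.03  0.1   0.01] 29.3
side [(16, np.int64(2)), (24, np.int64(1)), (32, np.int64(-4)), (40, np.int64(-6)), (48, np.int64(-8)), (56, np.int64(-9)), (64, np.int64(-7)), (72, np.int64(-11)), (80, np.int64(-14)), (88, np.int64(-14))] slope deg -12.9
top [(16, np.int64(7)), (24, np.int64(0)), (32, np.int64(0)), (40, np.int64(-2)), (48, np.int64(-6)), (56, np.int64(-5))] slope deg -16.5
```

Request:
{"api": "arm_command", "payload": {"deltas": [[1, [0, 0, -0.002], 0], [1, [0, 0, -0.002], 0], [1, [0, 0, -0.0015], 0], [1, [0, 0, 0], 0]]}}

```text
t: 14.33
tcp_pos: [698.9, -99.9, 317.3]
ee_rot: [0.112, 0.994, -0.0, 0.0]
contact_force: [-0.3, 0.7, 0.2]
grip_width: 29.1
```

```bash
python3 tilt.py
```

```text
[698.9 -99.9 317.3] [-0.3  0.7  0.2] [-0.03 -0.03 -0.06] 29.1
side [(16, np.int64(5)), (24, np.int64(-3)), (32, np.int64(-5)), (40, np.int64(-10)), (48, np.int64(-15)), (56, np.int64(-15)), (64, np.int64(-16)), (72, np.int64(-20)), (80, np.int64(-24)), (88, np.int64(-24))] slope deg -20.6
top [(16, np.int64(5)), (24, np.int64(-1)), (32, np.int64(-4)), (40, np.int64(-9)), (48, np.int64(-12)), (56, np.int64(-13))] slope deg -24.3
```

Request:
{"api": "arm_command", "payload": {"deltas": [[1, [0, 0, -0.002], 0], [1, [0, 0, 0], 0], [1, [0, 0, 0], 0]]}}

```text
t: 14.68
tcp_pos: [698.8, -99.8, 315.6]
ee_rot: [0.112, 0.994, -0.0, 0.0]
contact_force: [-0.5, -0.7, 0.1]
grip_width: 29.5
```

Request:
{"api": "arm_command", "payload": {"deltas": [[1, [0, 0, 0], 0], [1, [0, 0, 0], 0], [1, [0, 0, 0], 0], [1, [0, 0, 0.01], 0], [1, [-0.01, 0, 0.025], 0], [1, [-0.01, 0, 0.03], 0], [1, [0, 0, 0.03], 0], [1, [0, 0, 0], 0], [1, [0, 0, 0], 0]], "newtons": 50}}

```text
t: 15.43
tcp_pos: [679.4, -99.9, 413.7]
ee_rot: [0.112, 0.994, -0.0, 0.003]
contact_force: [-1.3, 0.2, -1.7]
grip_width: 28.3
```

```bash
python3 tilt.py b2
python3 - <<'E'
# cradle fit at present height: bar points in stand frame, both cameras
from h import *
a=np.radians(-12.7); ex=np.array([np.cos(a),np.sin(a)]); ey=np.array([-ex[1],ex[0]])
for n in("top","side"):
    c=cam(n); p=pts(c,np.ones((384,512),bool)); d=p[:,:2]-[521.2,131.5]; sx,sy=d@ex,d@ey
    b=(p[:,2]>170)&(p[:,2]<285)&(abs(sx)<90)
    q=p[b&(abs(sy)<30)]; X=(q[:,:2]-[521.2,131.5])@ex; Y=(q[:,:2]-[521.2,131.5])@ey
    s=X*np.cos(np.pi/6)+q[:,2]*.5; h=-X*.5+q[:,2]*np.cos(np.pi/6)  # slope coords
    for lo in range(int(s.min()),int(s.max())+1,6):
        j=(s>=lo)&(s<lo+6)
        if j.sum()>2: print(n,lo+3,j.sum(),"h",np.percentile(h[j],[10,50,95]).round(),"Y",np.percentile(Y[j],[3,50,97]).round())
    k=p[(np.hypot(p[:,0]-503,p[:,1]-48)<18)&(p[:,2]>235)]; print("knob cap",k.mean(0).round(1))
E
```

```text
[679.4 -99.9 413.7] [-1.3  0.2 -1.7] [ 0.03 -0.04 -0.02] 28.3
side [(16, np.int64(4)), (24, np.int64(-3)), (32, np.int64(-8)), (40, np.int64(-10)), (48, np.int64(-15)), (56, np.int64(-16)), (64, np.int64(-18)), (72, np.int64(-21)), (80, np.int64(-27))] slope deg -23.1
top [(16, np.int64(2)), (24, np.int64(-4)), (32, np.int64(-9)), (40, np.int64(-10)), (48, np.int64(-15)), (56, np.int64(-18)), (64, np.int64(-18)), (72, np.int64(-22)), (80, np.int64(-24))] slope deg -21.2
top 40 27 h [187. 200. 211.] Y [-12.  -2.  10.]
top 46 13 h [186. 191. 215.] Y [-8.  1.  8.]
top 52 4 h [191. 199. 203.] Y [-11.  -2.   8.]
top 58 24 h [196. 209. 213.] Y [-24.   3.  19.]
top 64 26 h [189. 200. 214.] Y [-22.  -2.  20.]
top 70 7 h [185. 187. 189.] Y [-8.  0.  5.]
top 76 9 h [186. 188. 191.] Y [-9. -3.  5.]
top 82 8 h [180. 187. 190.] Y [-15.  -3.   5.]
top 88 22 h [177. 183. 192.] Y [-17.  -1.  16.]
top 94 25 h [175. 179. 190.] Y [-28.  -8.  14.]
top 100 22 h [172. 175. 191.] Y [-28.  -9.  14.]
top 106 28 h [166. 174. 190.] Y [-26.  -7.  15.]
top 112 15 h [166. 172. 190.] Y [-17.  -6.  10.]
top 118 13 
[... 828 characters left out ...]
7. 190.] Y [-18.  14.  19.]
side 93 28 h [153. 176. 188.] Y [-14.  14.  20.]
side 99 29 h [153. 176. 191.] Y [-27.   8.  19.]
side 105 23 h [163. 175. 190.] Y [-5.  9. 19.]
side 111 21 h [167. 170. 189.] Y [-9.  1. 18.]
side 117 8 h [186. 188. 190.] Y [-6.  5.  8.]
side 123 8 h [188. 189. 192.] Y [-3.  1.  8.]
side 129 7 h [186. 189. 190.] Y [-4.  4.  9.]
side 135 8 h [185. 188. 191.] Y [-6.  2.  7.]
side 141 7 h [187. 189. 192.] Y [-6.  4.  9.]
side 147 13 h [188. 190. 214.] Y [-15.  -0.  16.]
side 153 25 h [191. 205. 216.] Y [-19.  -7.  18.]
side 159 14 h [187. 195. 214.] Y [-19.   2.  17.]
knob cap [501.3  54.4 251.1]<stdin>:12: RuntimeWarning: Mean of empty slice.
  ret = um.true_divide(
```

View pics/b2.png

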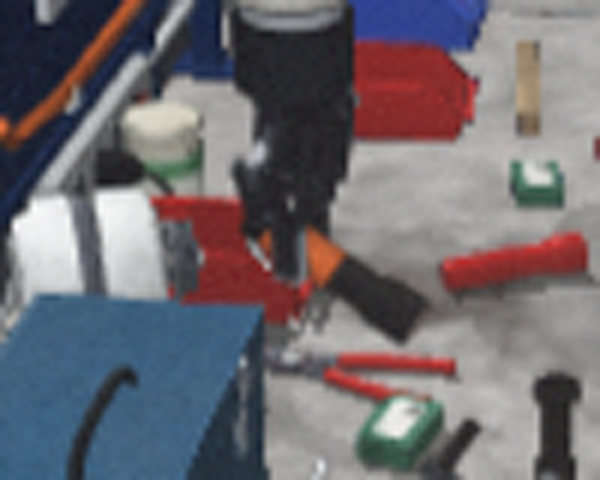

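```bash
cat > fit.py <<'E'
from h import *
from scipy.optimize import least_squares
T=arm.read_state()["tcp_pos"]; G=T-[0,0,155]; print("t",arm.read_state()["t"])
al=np.radians(167.3); P=[]
for nm in("side","top"):
    c=cam(nm);p=pts(c,np.ones((384,512),bool))-G
    P.append(p[(np.abs(p[:,2]+15)<55)&(np.hypot(p[:,0],p[:,1])<110)])
r=lambda s:np.interp(s,[-64,0,35,40,64],[13.5,16,16,17.5,17.5])
def axis(x):
    th,az=x[3],x[4]; return np.array([np.cos(th)*np.cos(az),np.cos(th)*np.sin(az),-np.sin(th)])
def res(x,p):
    d=p-x[:3]; s=d@axis(x); rad=np.linalg.norm(d-np.outer(s,axis(x)),axis=1)
    return rad-r(s),s
for nm,p in zip(("side","top"),P):
    x=np.array([25*-.85,25*.19,-18,np.radians(26),al])
    for k in range(6):
        e,s=res(x,p); j=(abs(e)<8-k)&(s>-5)&(s<70); 
        f=least_squares(lambda y:np.r_[res(y,p[j])[0],0.3*((y[:3]@[-.975,.22,0])-21)],x,loss="soft_l1"); x=f.x
    e,s=res(x,p); j=(abs(e)<4)&(s>10)&(s<90)
    off=np.percentile(s[j],97)-64  # lens end correction
    m=x[:3]+off*axis(x)
    print(nm,j.sum(),"rms",e[j].std().round(2),"tilt",np.degrees(x[3]).round(1),"az",np.degrees(x[4]).round(1),"mid-G",m.round(1),"send",np.percentile(s[j],[90,95,97,99]).round(1))
E
python3 fit.py
```

```text
t 15.6333
side 113 rms 1.89 tilt 25.0 az 162.8 mid-G [-20.6   2.6 -15.3] send [61.4 64.3 64.7 65.8]
top 131 rms 1.85 tilt 22.4 az 166.8 mid-G [-17.8   5.7 -17.2] send [57.9 60.9 62.4 63.2]
```

Request:
{"api": "arm_command", "payload": {"deltas": [[1, [0, 0, -0.02], 0], [1, [0.0095, 0, -0.03], 0], [1, [0.01, 0, -0.025], 0], [1, [0, 0, -0.012], 0], [1, [0, 0, -0.007], 0], [1, [0, 0, -0.004], 0], [1, [0, 0, -0.002], 0], [1, [0, 0, -0.002], 0], [1, [0, 0, 0], 0], [1, [0, 0, 0], 0]], "newtons": 20}}

```text
t: 16.57
tcp_pos: [697.9, -99.9, 310.0]
ee_rot: [0.112, 0.994, -0.0, 0.0]
contact_force: [-5.3, 0.3, 4.8]
grip_width: 28.7
```

Request:
{"api": "arm_command", "payload": {"deltas": [[1, [0, 0, 0], 0], [1, [0, 0, 0], 0], [1, [0, 0, 0.01], 0], [1, [-0.01, 0, 0.025], 0], [1, [-0.01, 0, 0.03], 0], [1, [0, 0, 0.03], 0], [1, [0, 0, 0], 0], [1, [0, 0, 0], 0]], "newtons": 40}}

```text
t: 17.23
tcp_pos: [679.4, -100.1, 407.5]
ee_rot: [0.112, 0.994, -0.001, 0.004]
contact_force: [-0.7, -0.9, -1.2]
grip_width: 28.6
```

```bash
python3 fit.py; python3 tilt.py
```

```text
t 17.2333
side 110 rms 1.63 tilt 30.9 az 163.7 mid-G [-18.4   2.3 -17.4] send [61.2 63.3 64.3 64.9]
top 134 rms 1.86 tilt 29.0 az 166.3 mid-G [-14.9   3.8 -20.3] send [59.9 62.7 63.3 65.2]
[678.3 -99.8 403.7] [ 0.5 -1.5 -2. ] [ 0.01 -0.03  0.08] 28.3
side [(16, np.int64(6)), (24, np.int64(-4)), (32, np.int64(-9)), (40, np.int64(-12)), (48, np.int64(-17)), (56, np.int64(-22)), (64, np.int64(-26)), (72, np.int64(-29)), (80, np.int64(-34))] slope deg -29.9
top [(16, np.int64(3)), (24, np.int64(-3)), (32, np.int64(-7)), (40, np.int64(-13)), (48, np.int64(-17)), (56, np.int64(-21)), (64, np.int64(-24)), (72, np.int64(-29)), (80, np.int64(-31))] slope deg -28.1
```

Request:
{"api": "arm_command", "payload": {"deltas": [[1, [0, 0, 0.03], 0], [1, [0, 0, 0.03], 0], [1, [-0.0139, 0.021, 0.02], 0], [1, [-0.0139, 0.021, 0.016], 0], [1, [-0.0139, 0.021, 0], 0], [1, [-0.0139, 0.021, 0], 0], [1, [-0.0139, 0.021, 0], 0], [1, [-0.0139, 0.021, 0], 0], [1, [-0.0139, 0.021, 0], 0], [1, [-0.0139, 0.021, 0], 0], [1, [-0.0139, 0.021, 0], 0], [1, [-0.0139, 0.021, 0], 0]]}}

```text
t: 18.43
tcp_pos: [538.4, 111.1, 498.2]
ee_rot: [0.112, 0.994, -0.0, -0.001]
contact_force: [0.4, 0.7, -0.9]
grip_width: 28.7
```

Request:
{"api": "arm_command", "payload": {"deltas": [[1, [-0.0139, 0.021, 0], 0], [1, [0, 0, 0], 0], [1, [0, 0, 0], 0], [1, [0, 0, 0], 0], [1, [0, 0, 0], 0], [1, [0, 0, 0], 0]]}}

```text
t: 18.93
tcp_pos: [526.0, 130.4, 499.3]
ee_rot: [0.112, 0.994, -0.0, -0.0]
contact_force: [0.0, 0.0, -0.6]
grip_width: 28.5
```

```bash
python3 fit.py; python3 tilt.py p1
```

```text
t 18.9333
side 182 rms 1.51 tilt 29.2 az 164.9 mid-G [-18.    2.9 -17.5] send [60.9 63.9 65.  66.4]
top 4 rms 0.16 tilt -38.6 az 185.4 mid-G [-17.3  19.8 -80.1] send [64.1 64.2 64.3 64.3]
[525.8 130.5 499.5] [-0.8  0.  -2.6] [ 0.06 -0.07 -0.02] 28.4
side [(16, np.int64(3)), (24, np.int64(-2)), (32, np.int64(-8)), (40, np.int64(-14)), (48, np.int64(-18)), (56, np.int64(-21)), (64, np.int64(-24)), (72, np.int64(-28)), (80, np.int64(-32))] slope deg -28.1
top [] slope deg
```

View pics/p1.png

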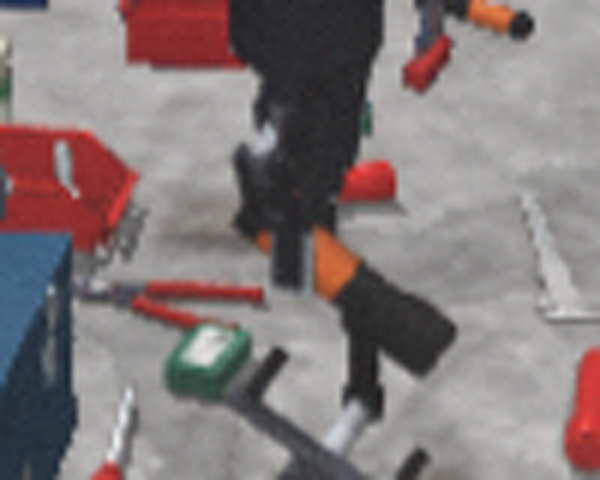

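Request:
{"api": "arm_command", "payload": {"deltas": [[1, [0.004, 0, -0.01], 0], [1, [0, 0, -0.01], 0], [1, [0, 0, -0.01], 0], [1, [0, 0, -0.01], 0], [1, [0, 0, -0.01], 0], [1, [0, 0, -0.008], 0], [1, [0, 0, -0.005], 0], [1, [0, 0, 0], 0], [1, [0, 0, 0], 0], [1, [0, 0, 0], 0], [1, [0, 0, 0], 0]]}}

```text
t: 20.05
tcp_pos: [529.6, 131.2, 437.4]
ee_rot: [0.112, 0.994, 0.0, 0.001]
contact_force: [1.3, 0.2, -1.4]
grip_width: 28.6
```

```bash
python3 fit.py; python3 tilt.py p2
```

```text
t 20.05
side 167 rms 1.71 tilt 30.3 az 163.6 mid-G [-19.3   2.4 -17.5] send [60.3 62.7 64.  64.7]
top 1 rms 0.0 tilt 27.1 az 170.2 mid-G [-17.2   4.  -16.3] send [60.2 60.2 60.2 60.2]
[529.5 131.2 437.3] [-0.1  0.5 -1.4] [ 0.05 -0.04 -0.01] 28.7
side [(16, np.int64(2)), (24, np.int64(-3)), (32, np.int64(-8)), (40, np.int64(-13)), (48, np.int64(-18)), (56, np.int64(-21)), (64, np.int64(-24)), (72, np.int64(-29)), (80, np.int64(-33))] slope deg -28.4
top [] slope deg
```

View pics/p2.png

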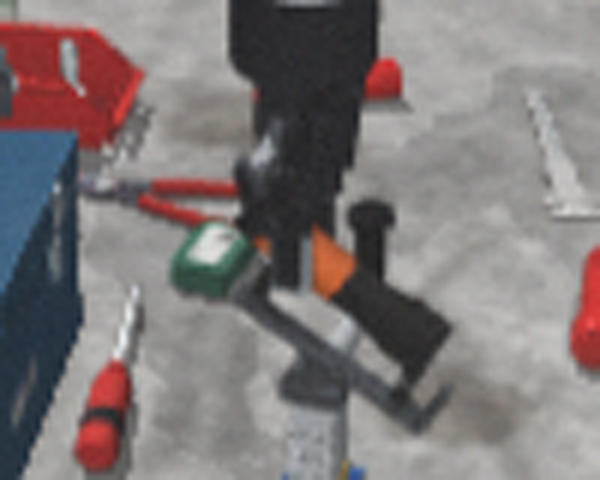

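Request:
{"api": "arm_command", "payload": {"deltas": [[1, [0, 0, -0.004], 0], [1, [0, 0, -0.004], 0], [1, [0, 0, -0.003], 0], [1, [0, 0, -0.002], 0], [1, [0, 0, -0.0015], 0], [1, [0, 0, -0.0015], 0], [1, [0, 0, 0], 0], [1, [0, 0, 0], 0]], "newtons": 25}}

```text
t: 20.92
tcp_pos: [529.1, 131.1, 420.6]
ee_rot: [0.112, 0.994, -0.0, -0.0]
contact_force: [-0.8, -0.6, -0.7]
grip_width: 28.0
```

Request:
{"api": "arm_command", "payload": {"deltas": [[1, [0, 0, -0.001], 0], [1, [0, 0, -0.001], 0], [1, [0, 0, 0], 0]]}}

```text
t: 21.17
tcp_pos: [529.5, 131.0, 418.9]
ee_rot: [0.112, 0.994, -0.0, 0.0]
contact_force: [-1.2, -2.6, 2.7]
grip_width: 28.4
```

Request:
{"api": "arm_command", "payload": {"deltas": [[1, [0, 0, -0.001], 0], [1, [0, 0, 0], 0], [1, [0, 0, 0], 0]], "newtons": 20}}

```text
t: 21.42
tcp_pos: [529.5, 130.9, 418.1]
ee_rot: [0.112, 0.994, -0.0, 0.0]
contact_force: [-0.6, -4.0, 5.4]
grip_width: 28.2
```

```bash
python3 fit.py 2>/dev/null; python3 tilt.py p3; python3 -c "
from h import *
print(arm.read_state()['contact_force'])"
```

```text
t 21.4167
side 181 rms 1.67 tilt 29.8 az 164.9 mid-G [-27.3   4.6 -19.5] send [65.4 68.2 76.  78.3]
top 3 rms 0.0 tilt 23.4 az 176.1 mid-G [-15.4   9.3 -15.4] send [59.2 59.5 59.7 59.8]
[529.5 130.9 418.1] [-1.8 -3.6  4.7] [-0.66  0.44  0.17] 28.5
side [(16, np.int64(-2)), (24, np.int64(-6)), (32, np.int64(-9)), (40, np.int64(-13)), (48, np.int64(-19)), (56, np.int64(-21)), (64, np.int64(-22)), (72, np.int64(-26)), (80, np.int64(-30))] slope deg -23.4
top [(16, np.int64(-60)), (24, np.int64(-59))] slope deg 
[-2.82588031 -3.99113906  5.23936131]
```

View pics/p3.png

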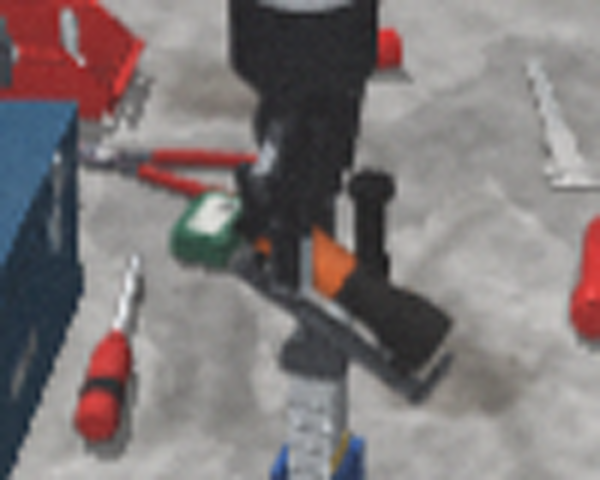

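Request:
{"api": "arm_command", "payload": {"deltas": [[1, [0, -0.001, 0], 0], [1, [0, 0, 0], 0], [0.3, [0, 0, 0], 0], [0.1, [0, 0, 0], 0], [0, [0, 0, 0], 0], [-0.1, [0, 0, 0], 0], [-0.15, [0, 0, 0], 0], [-0.15, [0, 0, 0], 0], [-0.15, [0, 0, 0], 0]]}}

```text
t: 22.37
tcp_pos: [529.4, 130.3, 417.6]
ee_rot: [0.112, 0.994, 0.0, -0.0]
contact_force: [-0.9, 1.1, 0.3]
grip_width: 49.2
```

Released cleanly; rise straight up and check.

Request:
{"api": "arm_command", "payload": {"deltas": [[-0.15, [0, 0, 0.008], 0], [-0.15, [0, 0, 0.015], 0], [-0.15, [0, 0, 0.025], 0], [-0.15, [0, 0, 0.03], 0], [-0.15, [0, 0, 0.03], 0], [-0.15, [0, 0, 0.03], 0], [-0.15, [0, -0.03, 0.02], 0], [-0.15, [0, -0.04, 0], 0], [-0.15, [0, -0.04, 0], 0], [-0.15, [0, -0.04, 0], 0], [-0.15, [0, -0.04, 0], 0], [-0.15, [0, 0, 0], 0]]}}

```text
t: 23.37
tcp_pos: [529.2, -65.7, 576.3]
ee_rot: [0.115, 0.993, -0.002, 0.001]
contact_force: [0.4, 1.0, 0.2]
grip_width: 49.0
```

```bash
cat > fin.py <<'E'
from h import *
from scipy.optimize import least_squares
print(arm.read_state()["t"],arm.read_state()["tcp_pos"].round(),arm.read_state()["contact_force"].round(1))
C=np.array([508.4,134.4,244.7]); u0=np.array([-.9755*.866,.2198*.866,-.5]); print("cradle low",(C+64*u0).round(),"high",(C-64*u0).round())
r=lambda s:np.interp(s,[-64,0,35,40,64],[13.5,16,16,17.5,17.5])
im=[]
for nm in("side","top"):
    c=cam(nm);p=pts(c,np.ones((384,512),bool)); p=p[(np.linalg.norm(p-C,axis=1)<85)]-C
    def ax(x): return np.array([np.cos(x[2])*np.cos(x[3]),np.cos(x[2])*np.sin(x[3]),-np.sin(x[2])])
    def res(x,p):
        a=ax(x); o=np.array([x[0]*.22,x[0]*.975,x[1]]); d=p-o; s=d@a; return np.linalg.norm(d-np.outer(s,a),axis=1)-r(s),s
    x=np.array([0,0,np.pi/6,np.radians(167.3)])
    for k in range(5):
        e,s=res(x,p); j=(abs(e)<7-k)&(abs(s)<62); x=least_squares(lambda y:res(y,p[j])[0],x,loss="soft_l1").x
    e,s=res(x,p); j=(abs(e)<2.5); o=C+[x[0]*.22,x[0]*.975,x[1]]
    print(nm,j.sum(),"tilt,az",np.degrees(x[2:]).round(1),"s range",np.percentile(s[j],[0.5,2,50,98,99.5]).round(),"axis pt off",(o-C).round(1),"lens/tail if mid ok",(o+64*ax(x)).round(),(o-64*ax(x)).round())
    a,b=map(int,px(c,C)); im.append(cv2.resize(c["img"][b-40:b+40,a-40:a+40,::-1],(390,390),interpolation=cv2.INTER_CUBIC))
cv2.imwrite("pics/fin.png",np.hstack(im))
E
python3 fin.py
```

```text
23.3667 [529. -66. 576.] [0.4 1.  0.2]
cradle low [454. 147. 213.] high [562. 122. 277.]
side 287 tilt,az [ 30.1 166.8] s range [-61. -58.   2.  64.  71.] axis pt off [-0.5 -2.  -1. ] lens/tail if mid ok [454. 145. 212.] [562. 120. 276.]
top 227 tilt,az [ 29.8 167.6] s range [-64. -63.   0.  59.  61.] axis pt off [-0.1 -0.6 -2.4] lens/tail if mid ok [454. 146. 211.] [563. 122. 274.]
```

View pics/fin.png

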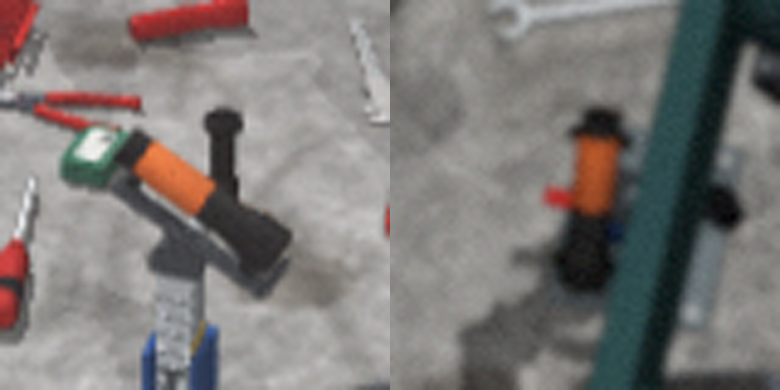

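Request:
{"api": "arm_command", "payload": {"deltas": [[-0.15, [0, 0, 0], 0], [-0.15, [0, 0, 0], 0], [-0.15, [0, 0, 0], 0], [-0.15, [0, 0, 0], 0]]}}

```text
t: 23.8
tcp_pos: [529.4, -58.5, 575.8]
ee_rot: [0.111, 0.994, 0.0, 0.0]
contact_force: [-0.2, -0.3, 0.3]
grip_width: 49.4
```

```bash
python3 -c "
from h import *
print(order.hand_in())"
```

```text
the job is handed in; nothing more can be done
None
```

The column is in its fourth notch, the torch lies in the cradle lens end down, and the job was handed in at about 23.8 s of the 48 s. No verdict came back.

**Column:** I lifted it about 47 mm by the knob and let it settle. Bar heights in the camera depth put it roughly 45 mm above its start. It must have started at 15 mm, because the yellow band came into view only on the last click. In the last picture the band shows just above the blue housing. No direct reading of the column height was available.

**Torch:** The moves only allow a turn about the vertical, so I held the torch lightly and pressed its tail on the front edge of the blue toolbox to tilt it. The first press gave only 22–25°, so I repeated it and got about 30°. I then carried it in above the knob and held it over the cradle at 29–30°, before it touched. I lowered it slowly; the wrist force stayed under about 7 N.

**Last checks:**
- **Fit in the cradle:** the torch axis is at 30° and about 2–3 mm from my estimate of the cradle axis in both cameras. Its position along the slope is less certain: the visible ends fit within about 5 mm, except one side-camera value that reads 7 mm long, probably the end stop. The limit is 16 mm.
- **Robot:** it is clear of everything, with about 0 N at the wrist.
- **Brake pad, tin and tub:** I never touched or moved near them, but did not re-measure them at the end.

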